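Thread the return spring onto the tag press

TASK

Put the coil spring back on the upright guide rod of the small tag press: pick it up by the sleeve at its top and thread it over the rod end, sleeve up. The tab inside its lowest turn will catch on the two notched collars on the rod, so press only lightly, never forcing or crushing the spring, and twist it a little each time it snags until the tab drops through a notch. Bring it fully home so that it stands upright on the seat of the press, let go, and leave the other things on the table where they are.

Things in the scene. Friction and masses are not known exactly. Their poses are not given: they have to be found in the camera images.
- spring: Steel coil spring standing on the table, 69 mm long relaxed, coils 36 mm outside, 29 mm inside. Origin: centre of its underside when relaxed, fixed to the sleeve; z up its axis. Pushed on, it gives from 1.6 N, then 0.8 N per mm, at most 22 mm: about 5 N is a light press, 20 N is forcing it. It does not twist in itself.
- spring_grip (a point): Centre of the rigid steel sleeve round the spring's top, 56 mm above the origin: 26 mm high (43 to 69 mm), 41 mm outside, 31 mm inside diameter. Grip here, not on the coils, so that the spring can give.
- spring_foot (a point): Centre of the underside of the lowest turn; coincides with the spring's origin when relaxed. From this turn a flat tab, 3.5 mm wide and 3.5 mm thick, points inward on the spring's +x side and ends 9 mm from the axis.
- press: Tag press without its head, fixed: round dark metal foot, 96 mm wide and 10 mm high, origin at the centre of its underside; upright guide rod along z, 12 mm thick, tapered nose, ending at 72 mm. When the spring is home its top is 81 mm above the table.
- press_upper (a point): On the rod's axis, 63 mm up: top of the upper collar, a disc 26 mm across and 5 mm thick, clamped fast, with three notches 7 mm wide at 120 degrees. The notches' angle on the rod varies and this pose does not tell it. The spring's tab passes only through a notch, with about 8 degrees of play either side; a slow twist of at most 120 degrees one way meets one.
- press_lower (a point): On the rod's axis, 35 mm up: top of the lower collar, like the upper one and also clamped fast. Its notches stand 60 degrees, give or take 8, from those of the upper one, so the tab always needs another twist here, either way.
- press_seat (a point): Centre of the seat at the foot of the rod, 12 mm above the table, on which the spring's underside comes to rest.
- roller_a: Bystander: small amber roller bottle with black cap, 27 mm wide and 78 mm high; origin at the centre of its underside.
- roller_b: Bystander: small green roller bottle with black cap, 27 mm wide and 78 mm high; origin at the centre of its underside.
- balm_tin: Bystander: round tin, 62 mm wide and 24 mm high; origin at the centre of its underside.
- matchbox: Bystander: matchbox, 36 x 54 x 17 mm; origin at the centre of its underside.
- sage_bundle: Bystander: tied bundle of dried leaves, 31 x 112 x 25 mm; origin at the centre of its underside.
Not all that is in view belongs to the job. There is more than one size of the press; the one meant has the size given above.

How it is judged:
On the way, in this order (a step that is already met when the one before it is completed fails the run):
1. the tab end of the spring is round the rod and has passed below the upper collar (z of spring_foot in the frame of press below 0.057 m and horizontal distance between spring_foot and press below 0.005 m), for 0.1 s.
2. the tab end has passed below the lower collar, still round the rod (z of spring_foot in the frame of press below 0.029 m and horizontal distance between spring_foot and press below 0.005 m), for 0.1 s.
At the end, for the whole second after the job is handed in: The spring stands on the seat of the press round the rod: the centre of its underside within 3 mm in height and 5 mm sideways of the seat's centre, upright within 0.1 rad, released and at rest (z of spring_foot in the frame of press_seat below 0.003 m and horizontal distance between spring_foot and press_seat below 0.005 m and angle between spring's own z axis and vertical below 0.1 rad and linear speed of spring below 0.02 m/s and contact force between the fingers and spring below 0.1 N); the robot touches nothing.
It fails at once if the spring is forced: more than 20 N between it and the press (contact force between spring and press above 20 N).
It fails at once if a bystander is shifted by more than 3 cm (distance of any of roller_a, roller_b, balm_tin, matchbox, sage_bundle from where it was at the start of the episode above 0.03 m).
It also fails if it takes over 64 s, if anything falls off the work surface, if the arm or the gripper's body presses on something with over 40 N, if the wrist force passes 120 N, or if a joint passes its speed limit or range.

ROBOT

A 6-joint arm with a two-finger parallel gripper is mounted at the origin on a cart in front of the work surface, level with it; the furniture and walls round the work are solid. World frame = base frame: x ahead of the robot, y to its left, z up, the work surface at z = 0. Lengths are in m, angles in rad, forces in N, time in s.
With the tool pointing down it reaches from about 0.375 to 0.925 m from the base axis. Payload 5.7 kg.
Tool frame: the origin (TCP) lies at the very end of the fingers, on their centre line; the grasp point (between the pads) lies robot.pinch_z behind it (robot.pinch_z is the distance from the TCP to the grasp point, in m); z points along the fingers, y is the line along which they close (so a half turn about z gives the same grasp; the last joint's range is limited). The gripper opens to 88 mm and grips with 3 to 60 N. Pads are 20 mm wide; open, the fingers measure 115 mm over their backs; the gripper's body (75 mm by 178 mm) begins 61 mm behind the grasp point.
Start: joints at [-1.385, 0.359, 1.51, -0, 1.272, -0.115], TCP at [0.178, -0.573, 0.223] pointing down, gripper open.
Joint ranges: [-2.97, 2.97], [-1.01, 2.36], [0.21, 2.38], [-0.96, 4.11], [0.2, 2.71], [-2.98, 2.98]. Speed limits (rad/s): [2.39, 2.39, 3.14, 3.14, 3.14, 3.14].

INTERFACE

Orientations are given as [roll, pitch, yaw] about the fixed x, y, z axes, in that order (R = Rz(yaw) Ry(pitch) Rx(roll)).
In Python, from cell import robot gives the robot as it stands. The module is installed in compiled form; this text tells all that it offers. Calls block until the motion is done:
- robot.goto(position, orientation): joint-space move of the TCP to a pose.
- robot.movel(position, frame=None, vel=0.15, f_stop=None): straight line of the TCP; frame=None keeps the orientation; vel is the mean speed in m/s. With f_stop (N) it stops when the force on the tool has changed by that much, and returns True; else False.
- robot.move_joints(angles): joint-space move.
- robot.grip(opening): finger opening in m; the grip force is fixed at half the most; returns when the fingers have stopped.
- robot.sleep(seconds).
- robot.solve_ik(position, orientation): joint angles nearest the present ones, or None.
- robot.get_state(): the state.
- robot.read_camera(name): name is "scene" or "top" or "wrist"; returns the picture (420x560x3 uint8, red, green, blue); there is no depth.
- robot.camera_params(name): a dict with "vfov" (degrees; the focal length in pixels is half the picture's height over the tangent of half this angle, whatever the lens; pixels are square), "cx", "cy" (the principal point, pixels), "camera_from_world" (4x4, takes a point from world to camera coordinates); the wrist camera has in their place "hand_eye" (4x4, takes a point from camera to tool coordinates, whose origin is the TCP and whose axes are the flange's). Camera axes: x right, y up, looking along -z (the intrinsics and any distortion apply to the point x, -y, -z); pixel columns grow to the right and rows downward; lengths in m; the calibration is good to about 2 mm. A picture is of the moment at which its call begins: read the wrist's pose just before it. camera_params takes no time and is no camera call.
A pose or a line that the arm cannot do raises robot.MotionError and nothing moves.
- robot.sign_off(): hands the job in; it is judged then, once.
The state is a dict: "clock": time; "joint_positions": joint angles; "joint_velocities": joint speeds; "joint_efforts": joint torques, N m; "position": TCP position; "orientation": TCP orientation; "force": force on the tool from outside, world axes, zero at the start; "ft_torque": the same for the moment, N m; "finger_gap": finger opening in m; "grip_force": force on a finger pad.
Only numpy, scipy, OpenCV 4.12 (cv2) and the standard library are available. Lean on these libraries where they do the work, as an engineer would, in place of code of your own. Each camera call takes 0.05 s, during which the arm holds its last target. There are 200 camera calls.

## Working session

There is one attempt and no reset: what is moved stays moved. The work goes in short steps, each a Python script; the robot and the scene stay as the last script left them, time stands still between calls to the robot, and variables do not carry over. Pictures are saved under pics/ and viewed, at most 10 in all, crops included, and the job is handed in when it is done.

```bash
mkdir -p pics; python3 - <<'E'
from cell import robot
import cv2,numpy as np
for n in("scene","top","wrist"):
    cv2.imwrite(f"pics/{n}0.png",robot.read_camera(n)[:,:,::-1])
    p=robot.camera_params(n);print(n,{k:(np.round(v,4).tolist() if not isinstance(v,str) else v) for k,v in p.items()})
s=robot.get_state();print(s['clock'],robot.pinch_z,s['orientation'],s['force'])
a=cv2.imread("pics/scene0.png");b=cv2.imread("pics/top0.png")
cv2.imwrite("pics/both0.png",cv2.resize(np.vstack([a,b]),None,fx=.71,fy=.71))
E
```

```text
scene {'vfov': 55.6468, 'cx': 277.9759, 'cy': 206.3733, 'camera_from_world': [[-0.8778, -0.4788, -0.0137, 0.5932], [0.2793, -0.5348, 0.7974, -0.1125], [-0.3891, 0.6962, 0.6032, -0.7814], [0.0, 0.0, 0.0, 1.0]]}
top {'vfov': 50.8468, 'cx': 286.3541, 'cy': 207.1875, 'camera_from_world': [[0.0234, -0.9996, 0.0182, 0.1353], [0.9941, 0.0252, 0.1054, -0.5823], [-0.1058, 0.0157, 0.9943, -0.8816], [0.0, 0.0, 0.0, 1.0]]}
wrist {'vfov': 71.2483, 'cx': 277.3416, 'cy': 208.0144, 'hand_eye': [[0.0008, 0.9528, 0.3036, 0.0844], [1.0, -0.001, 0.0004, -0.0005], [0.0007, 0.3036, -0.9528, -0.1616], [0.0, 0.0, 0.0, 1.0]]}
0.15 0.0187 [-3.14010605e+00 -1.66347457e-04  3.00798187e-01] [ 0.05371235 -0.01246429 -0.28445318]
```

View pics/top0.png

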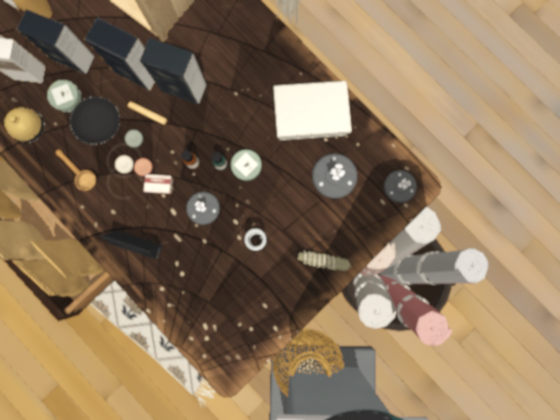

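View pics/scene0.png

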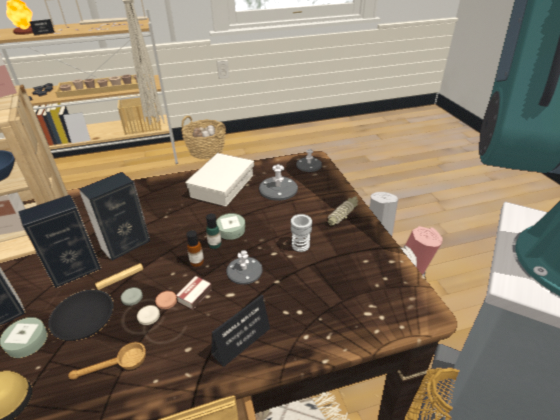

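Top view: spring at (256,240), a white sleeve ring. Three objects could be the press: (203,208) about 33 px wide, (335,176) about 45 px, and (401,185) about 34 px. At roughly 0.94 m depth, 96 mm is about 45 px, so (335,176) fits. I'll measure them and check a close crop.

```bash
cat > h.py <<'E'
from cell import robot
import cv2,numpy as np
from scipy.spatial.transform import Rotation as R
def ray(n,uv,st=None):
    p=robot.camera_params(n);f=210/np.tan(np.radians(p['vfov']/2))
    d=np.array([(uv[0]-p['cx'])/f,-(uv[1]-p['cy'])/f,-1])
    if n=='wrist':
        T=np.eye(4);T[:3,:3]=R.from_euler('xyz',st['orientation']).as_matrix();T[:3,3]=st['position'];M=T@np.array(p['hand_eye'])
    else: M=np.linalg.inv(p['camera_from_world'])
    return M[:3,3],M[:3,:3]@d
def onz(n,uv,z,st=None):
    o,d=ray(n,uv,st);return o+d*(z-o[2])/d[2]
def proj(n,P,st=None):
    p=robot.camera_params(n);f=210/np.tan(np.radians(p['vfov']/2))
    if n=='wrist':
        T=np.eye(4);T[:3,:3]=R.from_euler('xyz',st['orientation']).as_matrix();T[:3,3]=st['position'];M=np.linalg.inv(T@np.array(p['hand_eye']))
    else: M=np.array(p['camera_from_world'])
    c=M[:3,:3]@P+M[:3,3];return p['cx']-f*c[0]/c[2],p['cy']+f*c[1]/c[2]
E
python3 - <<'E'
from h import *
for nm,c,w in(("A",(203,208),33),("B",(335,176),45),("C",(401,185),34)):
    a=onz('top',(c[0]-w/2,c[1]),.01);b=onz('top',(c[0]+w/2,c[1]),.01);print(nm,(a+b)/2,np.linalg.norm(a-b))
print('spring',onz('top',(256,240),.069))
for nm,c in(("rollA",(193,160)),("rollB",(220,161)),("tin",(246,165)),("match",(158,184)),("sage",(323,261))):print(nm,onz('top',c,.02))
t=cv2.imread('pics/top0.png');s=cv2.imread('pics/scene0.png')
c=lambda im,x,y:cv2.resize(im[y:y+60,x:x+80],(400,300),interpolation=cv2.INTER_CUBIC)
cv2.imwrite('pics/crop1.png',np.vstack([np.hstack([c(t,295,146),c(t,216,210)]),np.hstack([c(s,240,150),c(s,262,200)])]))
E
```

```text
A [0.57476806 0.32403276 0.01      ] 0.06904283597493863
B [0.65022099 0.04721701 0.01      ] 0.09592542254669283
C [ 0.6345613  -0.09371486  0.01      ] 0.0727197326760145
spring [0.50865476 0.2078976  0.069     ]
rollA [0.67448936 0.34762163 0.02      ]
rollB [0.67389728 0.29101661 0.02      ]
tin [0.66684034 0.23619886 0.02      ]
match [0.62166544 0.41796099 0.02      ]
sage [0.47028668 0.07120722 0.02      ]
```

View pics/crop1.png

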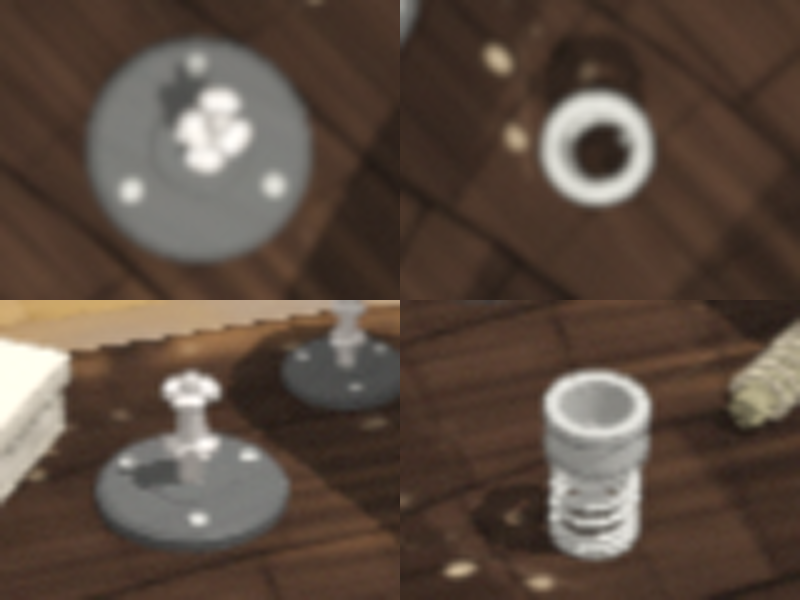

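The crops confirm press B, at (335,176) in the top view: the foot measures 96 mm and it carries two collars. The spring stands sleeve up at (256,240). Next I'll take wrist views of both from opposite yaws, which cancels the calibration bias.

```bash
python3 - <<'E'
from h import *
import pickle
out={}
for nm,P in(("press",(.650,.047)),("spring",(.5087,.2079))):
    j1=np.arctan2(P[1],P[0])
    for k,y in enumerate((j1,j1+np.pi) if nm=="press" else (j1+np.pi,j1)):
        try: robot.goto([P[0],P[1],.18],[np.pi,0,y])
        except robot.MotionError as e: print(nm,k,e); continue
        robot.sleep(.2)
        st=robot.get_state();im=robot.read_camera('wrist')
        out[nm+str(k)]=(st,im);print(nm,k,st['clock'],st['joint_positions'][5],st['position'])
pickle.dump(out,open('w.pkl','wb'))
t=[cv2.resize(v[1][:,:,::-1],(400,300)) for v in out.values()]
cv2.imwrite('pics/w4.png',np.vstack([np.hstack(t[:2]),np.hstack(t[2:])]))
E
```

```text
press 0 3.1 1.4648408762169571 [0.65005972 0.04636518 0.18004085]
press 1 6.0 -1.6765683170781613 [0.64998736 0.0469732  0.17996774]
spring 0 7.1167 -1.6964932755479094 [0.51008371 0.20696378 0.17994987]
spring 1 10.0167 1.4449379304804864 [0.5086917  0.20790835 0.18000367]
```

View pics/w4.png

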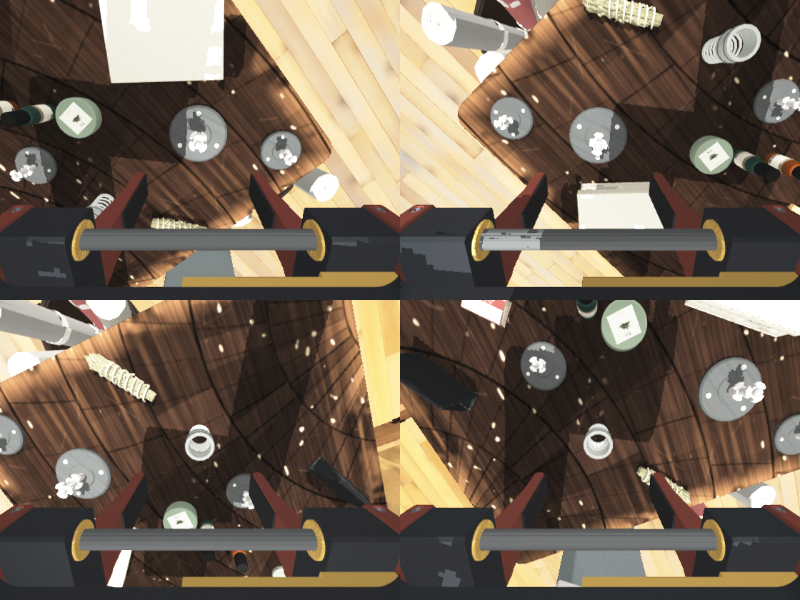

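Four wrist views. Scaled to full size, the press is at about (277,190) in both of its views and the spring about (279,200) in both. Zooming to locate ring and collar.

```bash
python3 - <<'E'
from h import *
import pickle
o=pickle.load(open('w.pkl','rb'))
t=[]
for k,(st,im) in o.items():
    c=im[150:225,227:327,::-1]; t.append(cv2.resize(c,(400,300),interpolation=cv2.INTER_CUBIC))
cv2.imwrite('pics/z4.png',np.vstack([np.hstack(t[:2]),np.hstack(t[2:])]))
E
```

```text
(no output)
```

View pics/z4.png

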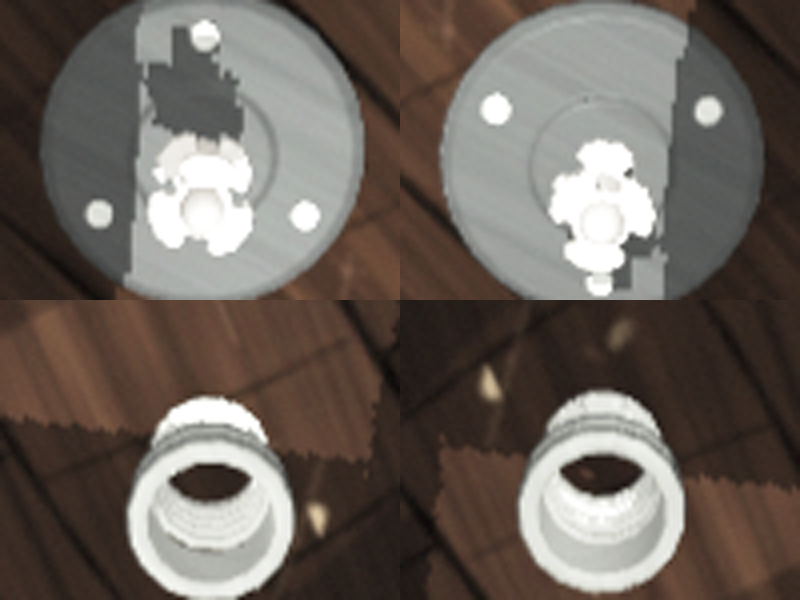

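The crops show the upper collar's notch pointing straight down the image in view 1 (from about (202,210) to (203,245)), and up in the opposite view. That puts the upper notches at world angles of about 184°/304°/64°. In the lower row, the spring rings are at about (211,518) and (602,513). The tab isn't visible, so I'll look straight down the bore and fit ellipses for the positions.

```bash
python3 - <<'E'
from h import *
import pickle
o=pickle.load(open('w.pkl','rb'))
def comp(m,uv):
    n,l,s,c=cv2.connectedComponentsWithStats(m.astype(np.uint8)); 
    ids=[i for i in range(1,n) if s[i,0]<=uv[0]<=s[i,0]+s[i,2] and s[i,1]<=uv[1]<=s[i,1]+s[i,3]]
    i=max(ids,key=lambda i:s[i,4]); cs,_=cv2.findContours((l==i).astype(np.uint8),cv2.RETR_EXTERNAL,cv2.CHAIN_APPROX_NONE);return cs[0][:,0].astype(np.float32)
for k,(st,im) in o.items():
    h=cv2.cvtColor(im,cv2.COLOR_RGB2HSV).astype(int)
    if k[:5]=='press':
        m=(h[...,1]<55)&(h[...,2]>50);m[240:]=0;m[:,:200]=0;m[:,345:]=0
        c=cv2.convexHull(comp(m,(277,187)))[:,0];e=cv2.fitEllipse(c);z=.01
    else:
        m=(h[...,1]<60)&(h[...,2]>120);m[240:]=0;m[:,:240]=0;m[:,320:]=0
        c=comp(m,(278,203));w=c[:,0].max()-c[:,0].min();c=c[c[:,1]>c[:,1].max()-w*.5];e=cv2.fitEllipse(c);z=.069
    print(k,np.round(e[0],2),np.round(e[1],2),onz('wrist',e[0],z,st).round(4))
st,im=o['press0'];
for k,uv in(('press0',(227+202/4,150+208/4)),('press1',(227+203/4,150+220/4))):print('nose',onz('wrist',uv,.071,o[k][0]).round(4))
j1=np.arctan2(.2079,.5087);P=np.array([.5087,.2079])-.0844*np.array([np.cos(j1),np.sin(j1)])
robot.goto([*P,.16],[np.pi,0,j1]);robot.sleep(.2);st=robot.get_state();im=robot.read_camera('wrist')
pickle.dump((st,im),open('n.pkl','wb'));print(st['clock'],j1)
u,v=map(int,proj('wrist',np.array([.5087,.2079,.069]),st));print(u,v)
cv2.imwrite('pics/n.png',cv2.resize(im[v-40:v+40,u-50:u+50,::-1],(600,480),interpolation=cv2.INTER_CUBIC))
E
```

```text
press0 [277.08 186.2 ] [80.11 81.37] [0.6553 0.0476 0.01  ]
press1 [276.95 189.15] [79.69 81.36] [0.6482 0.0458 0.01  ]
spring0 [279.34 204.88] [38.73 41.05] [0.5089 0.2079 0.069 ]
spring1 [276.98 204.17] [36.25 40.18] [0.5097 0.2093 0.069 ]
nose [0.6543 0.0471 0.071 ]
nose [0.6487 0.0467 0.071 ]
10.7083 0.3879742205784386
277 117
```

View pics/n.png

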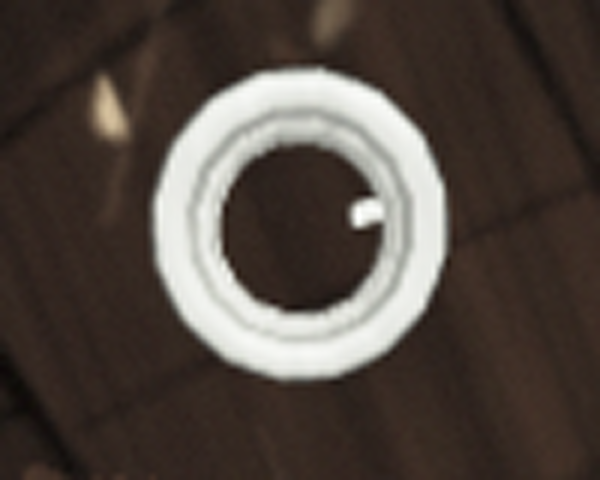

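The bore view shows the tab at (367,213) against a bore centre of (302,227). That is about -56° in world, almost exactly at the upper notch at 304°. I'll grip with the jaws closing radially (J6≈0), so they self-centre the spring in the direction where vision is weaker.

```bash
python3 - <<'E'
from h import *
yg=.388+np.pi/2; S=np.array([.5092,.2084]); C=np.array([.6516,.0468])
robot.grip(.065)
robot.goto([*S,.11],[np.pi,0,yg]); robot.movel([*S,.0373],vel=.12)
st=robot.get_state();print(st['clock'],st['position'],st['force'])
robot.grip(0.0); st=robot.get_state();print(st['clock'],st['finger_gap'],st['grip_force'],st['force'])
robot.movel([*S,.13],vel=.15)
robot.goto([*C,.145],[np.pi,0,yg]);robot.sleep(.2)
st=robot.get_state();print(st['clock'],st['position'],st['joint_positions'],st['force'],st['finger_gap'])
w=robot.read_camera('wrist');s=robot.read_camera('scene');
u,v=map(int,proj('scene',np.array([*C,.09])));
cv2.imwrite('pics/g.png',np.vstack([cv2.resize(w[150:390,117:437,::-1],(400,300)),cv2.resize(s[v-45:v+45,u-60:u+60,::-1],(400,300),interpolation=cv2.INTER_CUBIC)]))
E
```

```text
13.4667 [0.50958138 0.20849215 0.03768562] [ 0.60828902 -0.00715775 -0.6609411 ]
13.9833 0.03981735445184934 30.000066957436502 [0.65848646 0.60677735 0.55597316]
15.8167 [0.65040988 0.04851039 0.14488491] [-3.15654889e-02  5.04795312e-01  1.47433884e+00  3.23653734e-04
  1.16347553e+00 -4.21683603e-01] [ 0.134562   -0.27117532 -1.33795802] 0.04002082549715281
```

View pics/g.png

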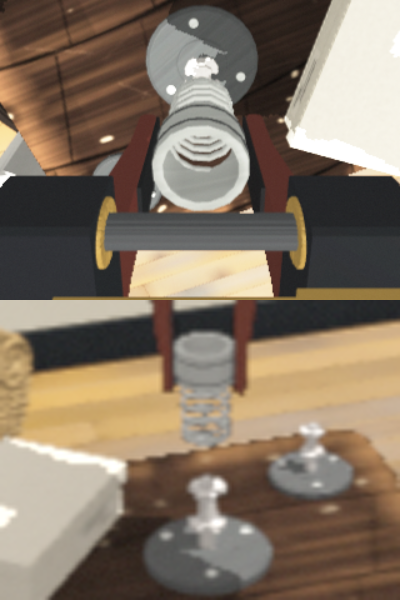

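The spring is gripped by the sleeve with a gap of 40 mm, and hangs straight over the press. The TCP was about 2 mm off its target, so I'll check settling before threading.

```bash
python3 - <<'E'
from h import *
C=np.array([.6516,.0468])
for i in range(3):
    robot.movel([*C,.125],vel=.04) if i==0 else robot.sleep(.2)
    st=robot.get_state();print(st['clock'],st['position'],st['force'],st['orientation'])
hit=robot.movel([*C,.0373+.052],vel=.02,f_stop=2.5)
st=robot.get_state();print(hit,st['clock'],st['position'],'foot',st['position'][2]-.0373,st['force'],st['ft_torque'])
E
```

```text
16.5667 [0.65158155 0.04671242 0.1247917 ] [ 0.746269   -0.06477917 -1.09447972] [-3.14130354e+00 -1.25277176e-04  1.95865580e+00]
16.7667 [0.65186085 0.0467655  0.12531818] [0.12203253 0.11683987 0.35356725] [3.14103267e+00 2.62059150e-04 1.95876605e+00]
16.9667 [0.65167881 0.0467795  0.12517746] [-0.18703552  0.92411559 -1.17779256] [3.14136262e+00 1.24797294e-04 1.95874895e+00]
True 18.1917 [0.65091881 0.04681914 0.09771872] foot 0.06041872436369872 [-0.04226665 -0.22983148 -0.97935927] [-0.06352236 -0.06067324  0.01323036]
```

```bash
cat >> h.py <<'E'
def F(n=12):
    f=[];p=[]
    for _ in range(n): robot.sleep(.015);s=robot.get_state();f.append(s['force']);p.append(s['position'])
    s['F']=np.mean(f,0);s['P']=np.mean(p,0);return s
def rep(t=''):
    s=F();print(t,round(s['clock'],2),'P',s['P'].round(4),'foot',round(s['P'][2]-.0373,4),'F',s['F'].round(2),'yaw',round(s['orientation'][2],3));return s
E
python3 - <<'E'
from h import *
C=np.array([.6516,.0468])
rep()
hit=robot.movel([*C,.0373+.058],vel=.02,f_stop=6);rep(hit)
E
```

```text
18.39 P [0.6507 0.0468 0.0976] foot 0.0603 F [ 0.15 -0.29 -0.53] yaw 1.959
False 18.87 P [0.6511 0.0467 0.0949] foot 0.0576 F [-0.81 -1.1  -1.65] yaw 1.959
```

No upward load at foot height 57.6 mm, so the tab seems to be inside the notch. Continuing down to the lower collar.

```bash
python3 - <<'E'
from h import *
C=np.array([.6516,.0468])
for z in(.052,.044):
    hit=robot.movel([*C,.0373+z],vel=.03,f_stop=5);s=rep(hit)
    if hit: break
else:
    for z in(.038,.035,.033):
        hit=robot.movel([*C,.0373+z],vel=.02,f_stop=5);s=rep(hit)
        if hit: break
E
```

```text
False 19.42 P [0.652  0.0469 0.0894] foot 0.0521 F [-0.05  0.12 -1.22] yaw 1.959
False 20.03 P [0.6516 0.0468 0.0813] foot 0.044 F [-0.2  -0.18 -1.07] yaw 1.959
False 20.68 P [0.6516 0.0468 0.0753] foot 0.038 F [ 0.09 -0.07 -1.13] yaw 1.959
False 21.18 P [0.652  0.0468 0.0726] foot 0.0353 F [0.58 0.55 1.06] yaw 1.959
False 21.63 P [0.6519 0.0468 0.0705] foot 0.0332 F [0.97 0.71 2.61] yaw 1.959
```

The tab has snagged on the lower collar at 35 mm with a light 3.7 N net. Now twisting, watching for the force to drop.

```bash
python3 - <<'E'
from h import *
q=np.array(robot.get_state()['joint_positions']);q0=q.copy()
for a in [20,36]+list(range(42,84,4)):
    q=q0.copy();q[5]+=np.radians(a)
    robot.move_joints(q);s=rep(a)
    if s['F'][2]<0.3: break
E
```

```text
20 22.26 P [0.6523 0.0469 0.0706] foot 0.0333 F [2.14 0.96 2.55] yaw 1.611
36 22.83 P [0.6518 0.0467 0.0704] foot 0.0331 F [ 1.61 -0.1   2.42] yaw 1.333
42 23.28 P [0.6518 0.0468 0.0704] foot 0.0331 F [ 1.85 -0.12  2.4 ] yaw 1.228
46 23.73 P [0.6519 0.0468 0.0705] foot 0.0332 F [ 1.51 -0.35  2.63] yaw 1.157
50 24.18 P [0.6519 0.0468 0.0705] foot 0.0332 F [ 1.26 -0.26  2.57] yaw 1.087
54 24.63 P [0.6518 0.0469 0.0704] foot 0.0331 F [ 1.48 -0.34  2.29] yaw 1.018
58 25.08 P [0.6507 0.047  0.0697] foot 0.0324 F [ 0.15  0.22 -1.01] yaw 0.948
```

Dropped through at 58°. I'll turn 4° more towards the notch centre and go down to the seat.

```bash
python3 - <<'E'
from h import *
C=np.array([.6516,.0468])
q=np.array(robot.get_state()['joint_positions']);q[5]+=np.radians(4);robot.move_joints(q);rep()
for z in(.028,.020,.0125,.011):
    hit=robot.movel([*C,.0373+z],vel=.025,f_stop=5);s=rep(hit)
    if hit: break
E
```

```text
25.53 P [0.6506 0.047  0.0696] foot 0.0323 F [-0.08  0.14 -1.26] yaw 0.879
False 26.07 P [0.6516 0.0468 0.0652] foot 0.0279 F [ 0.06 -0.2  -1.14] yaw 0.878
False 26.73 P [0.6516 0.0468 0.0573] foot 0.02 F [ 0.26 -0.12 -0.97] yaw 0.878
False 27.38 P [0.6516 0.0468 0.0498] foot 0.0125 F [ 0.52 -0.09 -0.35] yaw 0.878
False 27.83 P [0.6517 0.0468 0.0485] foot 0.0112 F [-0.31 -0.22  2.12] yaw 0.878
```

Seated at 12 mm with light contact. Release, retreat and check.

```bash
python3 - <<'E'
from h import *
C=np.array([.6516,.0468])
robot.movel([*C,.0373+.012],vel=.02)
robot.grip(.07);robot.sleep(.2);rep()
robot.movel([*C,.20],vel=.1);robot.sleep(.3);rep()
s=robot.read_camera('scene');u,v=map(int,proj('scene',np.array([*C,.05])))
w=robot.read_camera('wrist')
cv2.imwrite('pics/end.png',np.hstack([cv2.resize(s[v-45:v+45,u-60:u+60,::-1],(400,300),interpolation=cv2.INTER_CUBIC),cv2.resize(w[:,:,::-1],(400,300))]))
for z in(.012,.081):print(z,[(x-u+60)*3.33 if i==0 else (x-v+45)*3.33 for i,x in enumerate(proj('scene',np.array([*C,z])))])
E
```

```text
29.13 P [0.6516 0.0468 0.0493] foot 0.012 F [-0.21  0.1   0.02] yaw 0.878
 31.29 P [0.6516 0.0468 0.1999] foot 0.1626 F [-0.   -0.02 -0.02] yaw 0.878
0.012 [np.float64(201.2615017152958), np.float64(195.63820538324782)]
0.081 [np.float64(199.8744567216361), np.float64(116.03061472296233)]
```

View pics/end.png

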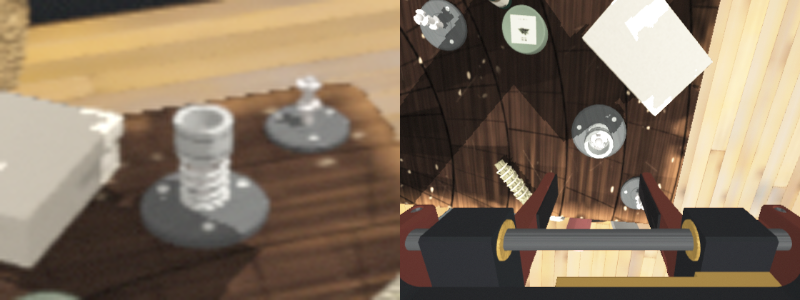

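The spring stands upright on the seat, with its sleeve top at about (203,116) where 116 was predicted for home. The robot is clear of it and the neighbours are undisturbed.

```bash
python3 -c "
from cell import robot
print(robot.sign_off())"
```

```text
the job is handed in; nothing more can be done
None
```

The spring is home on the press's guide rod, standing upright on the seat and released; the bystanders are undisturbed, and I handed the job in at about 31 s on the robot's clock (the hand-in returned no verdict).

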